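# Zero the coffee grinder's dial and hold it on the third click

### The job

The burrs of the coffee grinder have just been cleaned, so its grind has to be set afresh: take the knurled dial on top of the grinder, turn it clockwise (seen from above) until you feel the burrs touch, gently and without forcing them together, then back it off counter-clockwise by exactly three clicks. Do not let go of the dial: finish still gripping it, at rest on the third click, so that I can tighten the lock screw. Leave everything else on the table as it is.

Things in the scene. Friction and masses are not known exactly. Their poses are not given: they have to be found in the camera images.
- dial: knurled aluminium dial on top of the grinder: a ring 58 mm wide, 32 mm high, with an open bean throat; turns about its upright axis. Origin: on that axis, half-way up (263 mm above the table), the point to grip, at any yaw; z up, x towards the index line. Below it 12 mm is free (neck 48 mm wide), then comes the head's flat top, 116 mm wide, 235 mm above the table; above and beside it, nothing
- dial_index (a point): the index line milled in the dial's top face, 24 mm from its axis; turns with the dial. The dial clicks into a notch every 20 degrees (18 a turn): leaving a notch it resists with 0.2 to 0.3 N m, half-way over it lets go and falls into the next. It starts in the 2nd, 3rd or 4th notch from touching. Where the touching notch lies round the turn differs every time and is marked nowhere: feel for it
- inner_burr (a point): centre of the inner burr, hidden inside on the dial's axis; 200 mm over the table when the burrs touch, and the dial's thread lifts it 0.1 mm a click, too little to measure. The burrs touch in one of the notches. Clockwise beyond it there is no click: the dial meets a springy stop, 0.35 N m at 3 degrees, 0.55 at 8, 0.9 at 17, and springs back. Forcing it over 17 degrees beyond harms the burrs
- outer_burr (a point): centre of the sprung outer burr, hidden inside on the dial's axis, 200 mm above the table; forcing the dial past touching presses it down by 0.1 mm per 20 degrees, too little to measure
- grinder: the coffee grinder, grey metal, 225 mm deep, 130 mm wide, 279 mm high with the dial, standing fast (it cannot be moved). Origin: on the table, straight under the dial's axis; its spout and cup lie to -x of that axis, its motor housing (116 mm wide, 222 mm high) to +x; z up. A small lock screw sticks out of the head's side, below its top
- dose_cup: bystander: steel cup, 56 mm wide, 72 mm high, on the grinder's foot under the spout. Origin: centre of its underside
- hopper: bystander: the grinder's smoky plastic bean hopper, a funnel 116 mm wide and 105 mm high, taken off. Origin: centre of its underside
- hopper_lid: bystander: black round lid, 68 mm wide, 20 mm high, beside the grinder. Origin: centre of its underside
- brush: bystander: brush, 150 mm long, lying beside the grinder along its own x. Origin: under its middle
- jug: bystander: brass cream jug, 76 mm wide and 85 mm high. Origin: centre of its underside
- bowl: bystander: white bowl, 116 mm wide and 50 mm high. Origin: centre of its underside
- canister: bystander: coffee tin, 84 mm wide and 130 mm high. Origin: centre of its underside
- tamper: bystander: steel tamper, 58 mm wide and 82 mm high. Origin: centre of its underside

How it is judged:
On the way, in this order (a step that is already met when the one before it is completed fails the run):
1. the dial has been turned clockwise until the burrs touch (z of inner_burr in the frame of grinder below 0.20003 m), for 0.1 s.
2. the dial has been backed off to the third click and is held there (z of inner_burr in the frame of grinder between 0.20026 and 0.20034 m and contact force between the fingers and dial above 4 N), for 0.3 s.
At the end, for the whole second after the job is handed in: The dial rests in the third notch from where the burrs touch (inner burr 0.30 mm above touching, give or take 0.04 mm, that is 8 degrees of dial), not turning, and the fingers still grip it: they press on it with more than 4 N and the grasp point is within 25 mm of the dial's centre (all of step 2 and distance between the grasp point and dial below 0.025 m and angular speed of dial below 0.1 rad/s); the arm keeps its last pose, push and grip.
It fails at once if the burrs are forced together (dial more than 17 degrees past touching, about 0.9 N m) (z of outer_burr in the frame of grinder below 0.199914 m).
It fails at once if something else on the table is shifted by more than 25 mm (distance of any of dose_cup, hopper, hopper_lid, brush, jug, bowl, canister, tamper from where it was at the start of the episode above 0.025 m).
It also fails if it takes over 61 s, if anything falls off the work surface, if the arm or the gripper's body presses on something with over 40 N, if the wrist force passes 120 N, or if a joint passes its speed limit or range.

### The arm

A 6-joint arm with a two-finger parallel gripper is mounted at the origin on the work surface. World frame = base frame: x ahead of the robot, y to its left, z up, the work surface at z = 0. Lengths are in m, angles in rad, forces in N, time in s.
With the tool pointing down it reaches from about 0.35 to 0.975 m from the base axis. Payload 17.4 kg.
Tool frame: the origin (TCP) lies on the centre line of the jaws, within the pads' length; the fingertips stand 8 mm ahead of it and the grasp point (between the pads) lies 11 mm behind it (env.tcp_to_tips is the distance from the TCP to the fingertips, in m); z points along the fingers, y is the direction in which the jaws open and shut (so a half turn about z gives the same grasp; the last joint's range is limited). The gripper opens to 85 mm and grips with 20 to 120 N. Pads are 22 mm wide; open, the fingers measure 114 mm over their backs; the gripper's body (76 mm by 85 mm) begins 54 mm behind the grasp point. The pads swing forward as they close: fully open they stand 13 mm farther back than shut.
Start: joints at [1.212, 0.116, 1.442, -0, 1.584, -0.038], TCP at [0.213, 0.641, 0.239] pointing down, gripper open.
Joint ranges: [-2.83, 2.83], [-0.83, 2.19], [0.07, 2.5], [-1.14, 4.28], [0.01, 3], [-2.97, 2.97]. Speed limits (rad/s): [1.89, 1.89, 2.22, 3.14, 3.14, 3.14].

### API

Orientations are given as a 3x3 rotation matrix whose columns are the frame's x, y, z axes.
In Python, from rig import env gives the robot as it stands. Calls block until the motion is done:
- env.move_to(position, orientation): joint-space move of the TCP to a pose.
- env.move_linear(position, attitude=None, feed=0.15, threshold=None): straight line of the TCP; attitude=None keeps the orientation; feed is the mean speed in m/s. With threshold (N) it stops when the force on the tool has changed by that much, and returns True; else False.
- env.goto_joints(angles): joint-space move.
- env.command_gripper(opening, f_grip=None): finger opening in m; f_grip is the grip in N (None keeps the last); returns when the fingers have stopped.
- env.dwell(seconds).
- env.solve_ik(position, orientation): joint angles nearest the present ones, or None.
- env.read_state(): the state.
- env.capture(name): name is "scene" or "top" or "wrist"; returns the picture (420x560x3 uint8, blue, green, red); there is no depth.
- env.calibration(name): a dict with "camera_matrix" (3x3 intrinsics, pixels), "xyz" and "orientation" of the camera in the world. Camera axes: x right, y up, looking along -z (the intrinsics and any distortion apply to the point x, -y, -z); pixel columns grow to the right and rows downward; lengths in m; the calibration is good to about 2 mm. A picture is of the moment at which its call begins: read the wrist's pose just before it. calibration takes no time and is no camera call; for the wrist camera it gives the pose at the moment of the call.
A pose or a line that the arm cannot do raises env.MotionError and nothing moves.
- env.close_job(): hands the job in, once; it reports no verdict.
The state is a dict: "time_s": time; "joint_positions": joint angles; "joint_vel": joint speeds; "effort": joint torques, N m; "tool_pos": TCP position; "eef_rot": TCP orientation; "contact_force": force on the tool from outside, world axes, zero at the start; "wrist_torque": the same for the moment, N m; "opening": finger opening in m.
Only numpy, scipy, OpenCV 4.12 (cv2) and the standard library are available. Lean on these libraries where they do the work, as an engineer would, in place of code of your own. Each camera call takes 0.05 s, during which the arm holds its last target.

## Working session

There is one attempt and no reset: what is moved stays moved. The work goes in short steps, each a Python script; the robot and the scene stay as the last script left them, time stands still between calls to the robot, and variables do not carry over. Pictures are saved under pics/ and viewed, and the job is handed in when it is done.

```bash
ls; mkdir -p pics; python3 - <<'E'
from rig import env
import cv2
for n in ("scene","top","wrist"):
    c=env.calibration(n); print(n,c)
    cv2.imwrite(f"pics/{n}0.png",env.capture(n))
s=env.read_state(); print(s)
E
```

```text
pics
scene {'camera_matrix': array([[546.24881906,   0.        , 276.9653399 ],
       [  0.        , 546.24881906, 209.29763674],
       [  0.        ,   0.        ,   1.        ]]), 'xyz': array([1.64017805, 0.02119952, 1.27603665]), 'orientation': array([[-0.01755799, -0.70056429,  0.71337325],
       [ 0.99977619, -0.02072317,  0.00425604],
       [ 0.01180173,  0.71328832,  0.70077136]])}
top {'camera_matrix': array([[481.28875062,   0.        , 283.26504741],
       [  0.        , 481.28875062, 200.02835729],
       [  0.        ,   0.        ,   1.        ]]), 'xyz': array([ 0.18381133, -0.01233643,  1.60477975]), 'orientation': array([[-0.02097315,  0.97264432, -0.23135071],
       [-0.99977741, -0.02093499,  0.00262021],
       [-0.00229479,  0.23135417,  0.97286689]])}
wrist {'camera_matrix': array([[317.74854753,   0.        , 279.15007609],
       [  0.        , 317.74854753, 212.76081245],
       [  0.        ,   0.        ,   1.        ]]), 'xyz': array([0.14130064, 0.66411778, 0.37202298]), 'orientation': array([[ 0.31612718, -0.9052528 , -0.2838679 ],
       [ 0.94871
[... 181 characters left out ...]
976977e-05,
        1.58401148e+00, -3.78369257e-02]), 'joint_vel': array([ 0.00097353, -0.00277484, -0.00158554, -0.00148129,  0.00027535,
        0.00176873]), 'effort': array([ 1.87485725e-04, -7.32516861e+01, -6.32846260e+01, -1.46143407e-04,
        4.97411209e-03,  3.26540919e-05]), 'tool_pos': array([0.21280707, 0.64043627, 0.23872739]), 'eef_rot': array([[-9.49000685e-01,  3.15273885e-01, -2.77666039e-04],
       [ 3.15274007e-01,  9.49000287e-01, -8.69360345e-04],
       [-1.05814627e-05, -9.12564448e-04, -9.99999584e-01]]), 'contact_force': array([-0.1564511 ,  0.22320947, -1.10173379]), 'wrist_torque': array([-0.01023007, -0.04069494, -0.02419596]), 'opening': 0.08534630966418068}
```

View pics/top0.png

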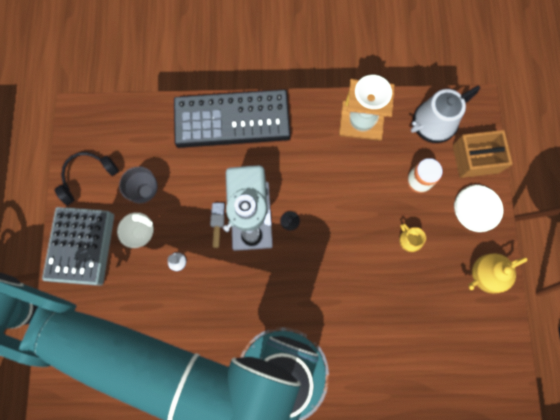

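View pics/scene0.png

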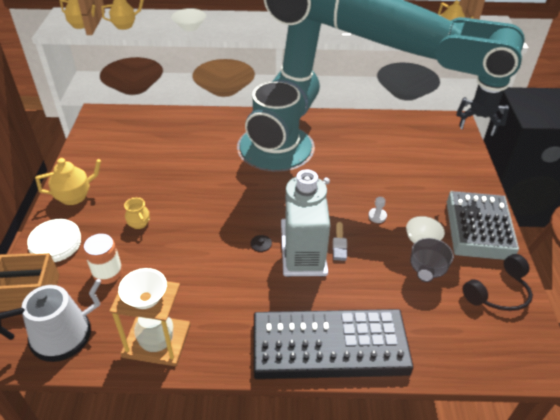

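The top view shows the dial ring near (245,206), and the scene view shows it near (308,181). I'll enlarge both to measure it.

```bash
python3 - <<'E'
import cv2,numpy as np
a=cv2.imread("pics/top0.png")[170:250,200:310]; b=cv2.imread("pics/scene0.png")[160:220,270:350]
a=cv2.resize(a,(550,400),interpolation=cv2.INTER_CUBIC)
b=cv2.resize(b,(533,400),interpolation=cv2.INTER_CUBIC)
cv2.imwrite("pics/za.png",a);cv2.imwrite("pics/zb.png",b)
E
```

```text
(no output)
```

View pics/za.png

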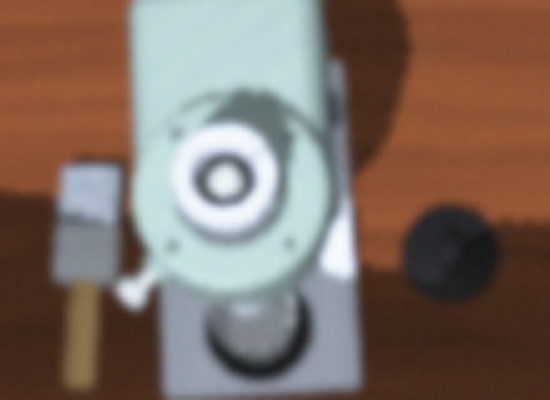

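View pics/zb.png

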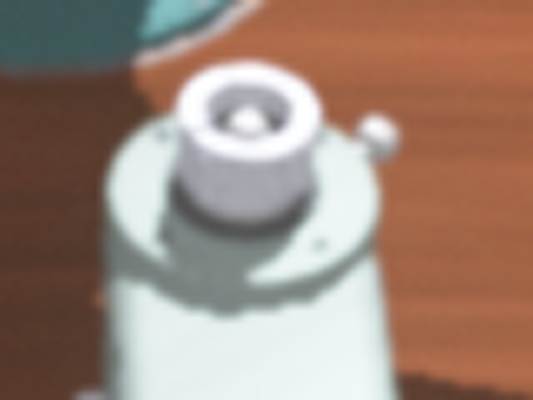

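The top face centre is at about (245,206) in the top view and (307.2,176.5) in the scene view. Next I'll cast rays onto the plane z=0.279 and check how they cross.

```bash
cat > h.py <<'E'
import numpy as np,cv2
from rig import env
def ray(c,u,v):
    K=c["camera_matrix"]; d=np.array([(u-K[0,2])/K[0,0],-(v-K[1,2])/K[1,1],-1.])
    return c["xyz"],c["orientation"]@d
def onz(c,u,v,z):
    o,d=ray(c,u,v); return o+d*(z-o[2])/d[2]
def down(yaw): # tool y axis at yaw
    y=np.array([np.cos(yaw),np.sin(yaw),0]); z=np.array([0,0,-1.]); return np.column_stack([np.cross(y,z),y,z])
E
python3 - <<'E'
from h import *
print(onz(env.calibration("top"),245,206,.279),onz(env.calibration("scene"),307.2,176.5,.279))
# spout (cup) side & lock screw
print(onz(env.calibration("top"),226,228,.22), onz(env.calibration("top"),251,236,.07))
s=env.read_state();R=s["eef_rot"];print(np.degrees(np.arctan2(R[1,1],R[0,1])))
E
```

```text
[0.4840825  0.09247951 0.279     ] [0.49279228 0.09679652 0.279     ]
[0.43283386 0.1527529  0.22      ] [0.43195005 0.08993277 0.07      ]
71.62264332480846
```

Two-view estimate is about (0.488, 0.094). I'll move above it and look with the wrist camera.

```bash
python3 - <<'E'
from h import *
p=np.array([.488,.094,.40])
for yd in range(-60,241,20):
    q=env.solve_ik(p,down(np.radians(yd)))
    print(yd,None if q is None else np.round(q,2))
E
```

```text
-60 [ 0.14 -0.27  1.55 -0.    1.86  1.19]
-40 [ 0.14 -0.27  1.55 -0.    1.86  0.84]
-20 [ 0.14 -0.27  1.55 -0.    1.86  0.49]
0 [ 0.14 -0.27  1.55 -0.    1.86  0.14]
20 [ 0.14 -0.27  1.55 -0.    1.86 -0.21]
40 [ 0.14 -0.27  1.55 -0.    1.86 -0.56]
60 [ 0.14 -0.27  1.55 -0.    1.86 -0.91]
80 [ 0.14 -0.27  1.55 -0.    1.86 -1.26]
100 [ 0.14 -0.27  1.55 -0.    1.86 -1.61]
120 [ 0.14 -0.27  1.55 -0.    1.86 -1.96]
140 [ 0.14 -0.27  1.55 -0.    1.86 -2.3 ]
160 [ 0.14 -0.27  1.55 -0.    1.86 -2.65]
180 None
200 [ 0.14 -0.27  1.55 -0.    1.86  2.93]
220 [ 0.14 -0.27  1.55 -0.    1.86  2.58]
240 [ 0.14 -0.27  1.55 -0.    1.86  2.23]
```

```bash
python3 - <<'E'
from h import *
t0=env.read_state()["time_s"]
p=env.read_state()["tool_pos"].copy(); p[2]=.36
env.move_linear(p,feed=.3); print(env.read_state()["time_s"])
env.move_to(np.array([.488,.094,.40]),down(np.radians(40)))
s=env.read_state();print(s["time_s"],s["tool_pos"],s["wrist_torque"],s["contact_force"])
c=env.calibration("wrist"); np.savez("w1.npz",**c)
cv2.imwrite("pics/w1.png",env.capture("wrist"))
E
```

```text
0.7
2.8917 [0.48803564 0.09458782 0.39987411] [ 0.06662412 -0.05243058 -0.02142157] [ 0.364208    0.05869643 -0.29139022]
```

View pics/w1.png

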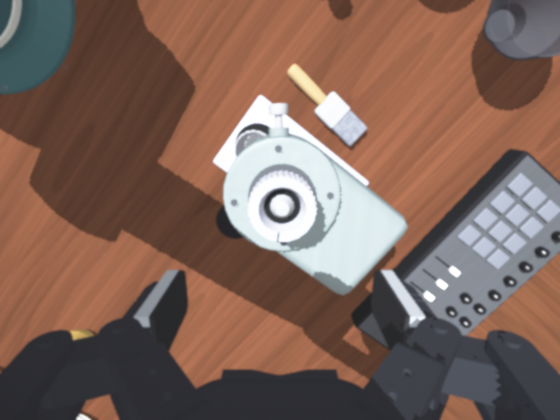

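The wrist view shows the dial ring around (282,206), with a radius of about 34 px and the index line near (278,238). I'll fit the ring more exactly.

```bash
python3 - <<'E'
from h import *
c=np.load("w1.npz"); im=cv2.imread("pics/w1.png")
z=cv2.resize(im[150:260,220:340],None,fx=5,fy=5,interpolation=cv2.INTER_CUBIC)
g=cv2.cvtColor(im,cv2.COLOR_BGR2GRAY)
K=c["camera_matrix"];o=c["xyz"]
print("pred r px",K[0,0]*.029/(o[2]-.279)*1.0)
C=cv2.HoughCircles(cv2.medianBlur(g,3)[150:260,220:340],cv2.HOUGH_GRADIENT,1.0,20,param1=120,param2=15,minRadius=28,maxRadius=42)
print(C)
print(onz(c,282,205,.279))
for x,y,r in (C[0][:3] if C is not None else []):
    cv2.circle(z,(int(x*5),int(y*5)),int(r*5),(0,0,255),1); print(x+220,y+150,r,onz(c,x+220,y+150,.279))
cv2.imwrite("pics/zw1.png",z)
E
```

```text
pred r px 36.2410022813357
[[[61.5 57.5 34.7]
  [75.5 72.5 30.2]]]
[0.48864665 0.09819771 0.279     ]
281.5 207.5 34.7 [0.48972633 0.09627152 0.279     ]
295.5 222.5 30.2 [0.50734343 0.0937681  0.279     ]
```

View pics/zw1.png

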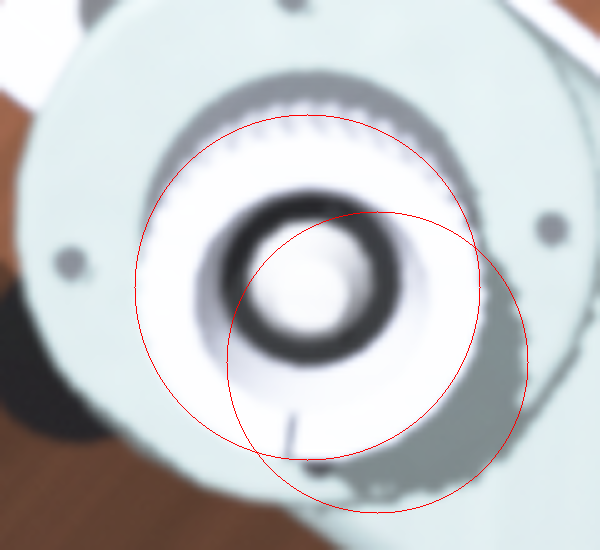

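```bash
python3 - <<'E'
from h import *
def tt(): return env.read_state()["time_s"]
xy=[.4892,.0965]
env.move_linear(np.array([*xy,.31]),feed=.15)
r=env.move_linear(np.array([*xy,.252]),feed=.06,threshold=8)
s=env.read_state();print(r,s["time_s"],s["tool_pos"],s["wrist_torque"],s["contact_force"])
q=s["joint_positions"].copy()
t=tt(); q[5]+=np.radians(2); env.goto_joints(q); print("2deg dt",tt()-t)
W=[]
for i in range(5):
    env.dwell(.02);s=env.read_state();W.append(s["wrist_torque"][2])
print(W,np.degrees(s["joint_positions"][5]-q[5]))
t=tt(); env.command_gripper(.05,20); s=env.read_state();print(tt()-t,s["opening"],s["contact_force"],s["wrist_torque"],s["tool_pos"],s["time_s"])
E
```

```text
False 4.8083 [0.48931992 0.09654151 0.25244891] [-0.04571153 -0.00704643 -0.05783189] [-0.05756087 -0.72079152  0.10629778]
2deg dt 0.25
[np.float64(0.04403029369122344), np.float64(0.03864440790643728), np.float64(-0.0054394218112854), np.float64(-0.00016635838413578194), np.float64(0.029897302593156823)] -0.04968992255400124
0.36660000000000004 0.05727108927768318 [ 1.3866132  -0.07866924  0.53485721] [ 0.09322267 -0.12683173  0.00876469] [0.4894007  0.09656767 0.25254258] 5.5083
```

```bash
cat >> h.py <<'E'
def meas(n=5,dt=.015):
    W=[];F=[]
    for i in range(n):
        env.dwell(dt);s=env.read_state();W.append(s["wrist_torque"][2]);F.append(s["contact_force"])
    return np.mean(W),np.mean(F,0),np.degrees(s["joint_positions"][5]),s
E
python3 - <<'E'
from h import *
env.command_gripper(.05,70)
m,f,a,s=meas();print(m,f,a,s["opening"],s["tool_pos"],s["time_s"])
q=s["joint_positions"].copy(); np.save("q0.npy",q)
qs=q.copy();log=[]
for i in range(22):
    qs[5]=q[5]+np.radians(2*(i+1)); env.goto_joints(qs)
    m,f,a,s=meas(); log.append((i,a,m)); print("%d %.2f %.3f  F%s"%(2*i+2,a,m,np.round(f,1)))
    if abs(m)>.42: print("STOP");break
print(s["time_s"],s["opening"],s["tool_pos"])
E
```

```text
-0.017700149692800163 [-0.0472262   0.72292176  5.70808983] -29.77331866649493 0.05649502435737831 [0.48942947 0.09659592 0.25289224] 5.8083
2 -27.83 0.175  F[0.8 1.1 2.6]
4 -25.84 0.162  F[2.  2.4 2.8]
6 -23.84 0.079  F[4.  3.6 2.8]
8 -21.83 0.061  F[4.7 3.9 2.7]
10 -19.83 -0.017  F[5.5 4.3 2.1]
12 -17.83 -0.071  F[5.9 4.9 2. ]
14 -15.82 -0.142  F[6.7 5.3 1.7]
16 -13.83 -0.188  F[7.7 5.2 1.5]
18 -11.82 -0.228  F[8.7 5.2 0.8]
20 -9.83 -0.044  F[9.5 6.1 1. ]
22 -7.84 0.210  F[10.4  5.9  0.9]
24 -5.84 0.144  F[10.8  6.3  0.5]
26 -3.84 0.133  F[11.6  6.5  0.6]
28 -1.83 0.089  F[12.4  6.4  0.3]
30 0.17 0.000  F[13.8  6.9  0.4]
32 2.17 -0.071  F[14.3  7.1 -0. ]
34 4.18 -0.114  F[15.3  6.9  0.2]
36 6.18 -0.170  F[16.1  7.3 -0.5]
38 8.18 -0.215  F[16.9  6.9 -0.7]
40 10.17 -0.037  F[17.9  7.  -1.2]
42 12.15 0.343  F[18.5  7.1 -1.3]
44 14.15 0.433  F[19.7  7.2 -1.7]
STOP
13.1417 0.05649621105642117 [0.49074841 0.09696622 0.25298643]
```

Two clicks went by, with zero crossings at offsets 0 and 20. Past offset 40 the torque keeps rising instead of letting go, reaching 0.43 N m at 4° past. That is the springy stop, so the touching notch is at offset 40 and the third click back is at offset -20.

```bash
python3 - <<'E'
from h import *
env.dwell(.15)
q=np.load("q0.npy");qs=q.copy()
for d in [42,40,38,36,32,28,24,22,20,18,14,10,6,2,0,-2,-6,-10,-14,-17,-19,-20]:
    qs[5]=q[5]+np.radians(d); env.goto_joints(qs)
    m,f,a,s=meas(); print("%d %.2f %.3f  F%s"%(d,a,m,np.round(f,1)))
print(s["time_s"],s["opening"],s["tool_pos"])
E
```

```text
42 12.15 0.379  F[18.5  6.8 -1.3]
40 10.16 0.072  F[18.2  7.1 -1.4]
38 8.17 -0.146  F[17.   7.2 -0.8]
36 6.17 -0.098  F[16.1  7.  -0.5]
32 2.16 0.066  F[14.4  6.8 -0.1]
28 -1.84 0.166  F[12.3  6.6  0.6]
24 -5.85 0.285  F[10.7  6.2  0.9]
22 -7.85 0.274  F[10.1  6.3  0.9]
20 -9.84 0.071  F[9.3 5.9 0.8]
18 -11.83 -0.176  F[8.7 5.5 1.4]
14 -15.83 0.005  F[6.8 5.  1.5]
10 -19.84 0.077  F[5.5 3.9 2.7]
6 -23.75 0.225  F[4.5 3.8 2.5]
2 -27.65 0.327  F[2.6 2.8 3.2]
0 -29.69 0.049  F[1.1 2.1 3.8]
-2 -31.70 -0.168  F[-0.3  1.1  4.6]
-6 -35.73 -0.037  F[-1.8  0.   5.4]
-10 -39.74 0.068  F[-3.  -0.8  5.4]
-14 -43.74 0.199  F[-4.5 -2.   5.5]
-17 -46.75 0.268  F[-4.8 -2.9  6.2]
-19 -48.74 0.180  F[-5.7 -3.7  6. ]
-20 -49.73 -0.025  F[-6.  -3.6  6.2]
20.625 0.05648006046695697 [0.48895865 0.09605873 0.2528772 ]
```

The three clicks came back 20° apart, and the torque is about zero at -20. I'll check with a picture and a rest check before handing in.

```bash
python3 - <<'E'
from h import *
env.dwell(.4); print(meas()[0])
w=env.capture("wrist"); t=env.capture("top")
cv2.imwrite("pics/w2.png",w)
cv2.imwrite("pics/t2.png",cv2.resize(t[120:280,120:400],None,fx=2.5,fy=2.5))
s=env.read_state();print(s["joint_vel"],s["opening"],s["tool_pos"],s["time_s"])
E
```

```text
-0.01251309589805715
[-0.00156273  0.00089946  0.00085649 -0.00042482  0.00016322  0.00014699] 0.056418426575662914 [0.4889553  0.09610303 0.25289375] 21.2083
```

View pics/w2.png

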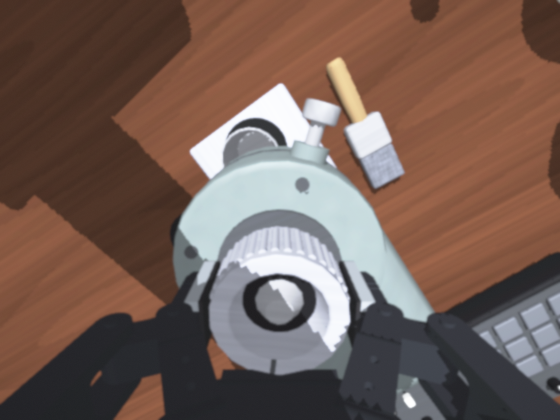

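View pics/t2.png

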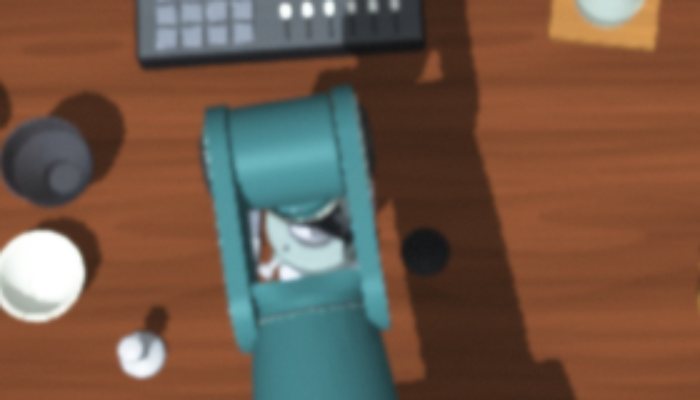

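The wrist view shows the dial held centred between the pads. Its index line at (272,367) lies in the same direction relative to the jaws as before the grip, so the dial did not slip. The bystanders in view have not moved.

```bash
python3 -c "
from rig import env
env.close_job()"
```

```text
the job is handed in; nothing more can be done
```

The grind is set and the job is handed in at about 21 s of the 61 s allowed. The dial is in the third notch from touching and still gripped.

- **Finding the touch:** I gripped the dial at about 70 N and turned it clockwise in 2° steps. Two normal clicks went by, with the torque falling to zero every 20°. After the second click the torque kept rising, to 0.43 N m about 4° past the notch. I took that as the burrs touching and stopped there, well short of the 17° limit.
- **Backing off:** I turned it counter-clockwise through three clicks, 60° back from the touching notch.
- **Last checks:** The torque on the dial was about zero (-0.01 N m) and the arm was still. The fingers were 56.4 mm apart with the 70 N grip still set. The index line pointed the same way relative to the jaws as before gripping, so I saw no slip. The objects visible in the last pictures had not moved; the jug, bowl and canister were not in those views.
- **Off-centre push:** The sideways force on the tool rose to about 21 N at the stop, because the tool drifted about 1.3 mm off its starting position while turning. It was about 7 N at the end. No check failed.

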